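Set the dip dishes into their serving tiles

ROBOT

A 6-joint arm with a two-finger parallel gripper is mounted at the origin on the work surface. World frame = base frame: x ahead of the robot, y to its left, z up, the work surface at z = 0. Lengths are in m, angles in degrees, forces in N, time in s.
With the tool pointing down it reaches from about 0.25 to 0.725 m from the base axis. Payload 9.7 kg.
Tool frame: the origin (TCP) lies between the finger pads; the fingertips stand bot.tcp_to_tips ahead of it and the grasp point (between the pads) lies 11 mm behind it (bot.tcp_to_tips is the distance from the TCP to the fingertips, in m); z points along the fingers, y is the line along which they close (so a half turn about z gives the same grasp; the last joint's range is limited). The gripper opens to 85 mm and grips with 20 to 120 N. Pads are 22 mm wide; open, the fingers measure 114 mm over their backs; the gripper's body (76 mm by 85 mm) begins 54 mm behind the grasp point. The pads swing forward as they close: fully open they stand 13 mm farther back than shut.
Start: joints at [-68.182, 4.979, 10.078, 95.1, 0, 90], TCP at [0.204, -0.511, 0.207] pointing down, gripper open.
Joint ranges: [-179.16, 179.16], [-48.56, 103.87], [-65.8, 70.77], [-126.05, 130.52], [-82.76, 87.17], [-180, 180]. Speed limits (degrees/s): [127.2, 127.2, 147.25, 180, 180, 180].

INTERFACE

Orientations are given as [roll, pitch, yaw] about the fixed x, y, z axes, in that order (R = Rz(yaw) Ry(pitch) Rx(roll)).
In Python, from workcell import bot gives the robot as it stands. The module is installed in compiled form; this text tells all that it offers.
- The arm moves only by the tool carry_out, never from a script. Its arguments are lists of equal length, an entry for each row: "linear": the shift along the world's x, y, z normalised to -1 to 1, where 1 is 2 cm, a list of three; "rotation": the turn, a rotation vector about the world's x, y, z normalised to -1 to 1, where 1 is 8 degrees, a list of three; "grip": the closure, from -1 (fully open) to 1 (shut). In form: {"linear": [[tx, ty, tz], ...], "rotation": [[rx, ry, rz], ...], "grip": [grip, ...]}. A call has 1 to 12 rows; each row shifts and turns the commanded pose from where the row before left it; what a row does not reach is not made up. A row lasts 1/10 s, in which the tool goes at most 50 mm and 8.59 degrees, less where a joint would pass 70% of its speed; a pose out of reach is approached as far as the arm can. A call with a number of a shift or a turn outside -1 to 1 is refused whole. A call with a gripper value outside its range is refused whole. The fingers move at their own pace and stop on an object; "grip_force" is the grip in N (left out, the last holds). Time passes only in rows, so rows that do not move let the fingers close. It gives the time, the measured TCP pose, the force, the opening and the grip force at its end, in the units of the state.
- bot.get_obs(): the state, without advancing time (a new reading comes with each control period).
- bot.camera(name): name is "scene" or "top" or "wrist"; returns the picture (420x560x3 uint8, blue, green, red); there is no depth.
- bot.camera_model(name): a dict with "fx", "fy", "cx", "cy" (pixels), "camera_from_world" (4x4, takes a point from world to camera coordinates). Camera axes: x right, y up, looking along -z (the intrinsics and any distortion apply to the point x, -y, -z); pixel columns grow to the right and rows downward; lengths in m; the calibration is good to about 2 mm. A picture is of the moment at which its call begins: read the wrist's pose just before it. camera_model takes no time and is no camera call; for the wrist camera it gives the pose at the moment of the call.
- bot.job_done(): hands the job in; it is judged then, once.
The state is a dict: "time": time; "q": joint angles; "qd": joint speeds; "joint_efforts": joint torques, N m; "ee_pos": TCP position; "tcp_rot": TCP orientation; "wrist_force": force on the tool from outside, world axes, zero at the start; "torque": the same for the moment, N m; "opening": finger opening in m; "grasp_force": force on a finger pad.
Only numpy, scipy, OpenCV 4.12 (cv2) and the standard library are available. Lean on these libraries where they do the work, as an engineer would, in place of code of your own. Each camera call takes 0.05 s, during which the arm holds its last target. There are 200 camera calls.

TASK

Lay out the snack set: put each of the four blue dishes (small round, large round, square, oblong) into the wooden tile whose recess has the same shape and size, upright and sitting flat on the recess floor. Set the dishes down gently, never letting one drop, and leave the terracotta mug and the amber seed jar where they stand.

Things in the scene. Friction and masses are not known exactly. Their poses are not given: they have to be found in the camera images.
- dish_small_round: Loose blue stoneware dish, empty, a straight-walled open cup, 44 mm outside diameter, 38 mm high, walls 5 mm thick, about 0.08 to 0.24 kg. Origin at the centre of its underside, z up. Starts upright on the worktop, at any yaw.
- dish_large_round: Loose blue stoneware dish, empty, a straight-walled open dish, 66 mm outside diameter, 38 mm high, walls 5 mm thick, about 0.08 to 0.24 kg. Origin at the centre of its underside, z up. Starts upright on the worktop, at any yaw.
- dish_square: Loose blue stoneware dish, empty, a straight-walled open dish, 56 x 56 mm outside, sides along its x and y, 38 mm high, walls 5 mm thick, about 0.08 to 0.24 kg. Origin at the centre of its underside, z up. Starts upright on the worktop, at any yaw.
- dish_oblong: Loose blue stoneware dish, empty, a straight-walled open rectangular dish, 84 mm along its x, 44 mm along its y, outside, 38 mm high, walls 5 mm thick, about 0.08 to 0.24 kg. Origin at the centre of its underside, z up. Starts upright on the worktop, at any yaw.
- tile_small_round: Fixed medium-brown wooden serving tile, 124 mm (its x) x 100 mm (its y), 16 mm thick, with a round recess, 60 mm in diameter, sunk 6 mm into the middle of its top and lined with pale felt. Origin at the centre of the tile's underside, z up; the recess is centred on it and its floor is 10 mm above it. Lies flat on the worktop, turned by up to about 0.6 rad.
- tile_large_round: Fixed medium-brown wooden serving tile, 124 mm (its x) x 100 mm (its y), 16 mm thick, with a round recess, 82 mm in diameter, sunk 6 mm into the middle of its top and lined with pale felt. Origin at the centre of the tile's underside, z up; the recess is centred on it and its floor is 10 mm above it. Lies flat on the worktop, turned by up to about 0.6 rad.
- tile_square: Fixed medium-brown wooden serving tile, 124 mm (its x) x 100 mm (its y), 16 mm thick, with a square recess, 72 x 72 mm, sides along the tile's x and y, sunk 6 mm into the middle of its top and lined with pale felt. Origin at the centre of the tile's underside, z up; the recess is centred on it and its floor is 10 mm above it. Lies flat on the worktop, turned by up to about 0.6 rad.
- tile_oblong: Fixed medium-brown wooden serving tile, 124 mm (its x) x 100 mm (its y), 16 mm thick, with a rectangular recess, 100 mm along the tile's x, 60 mm along its y, sunk 6 mm into the middle of its top and lined with pale felt. Origin at the centre of the tile's underside, z up; the recess is centred on it and its floor is 10 mm above it. Lies flat on the worktop, turned by up to about 0.6 rad.
- mug: Loose terracotta mug, 82 mm across, 85 mm high, handle towards its +y, standing among the dishes and tiles; to be left alone. Origin at the centre of its underside.
- seed_jar: Loose amber glass jar with a black cap, 48 mm across, 58 mm high, standing among the dishes and tiles; to be left alone. Origin at the centre of its underside.
There are look-alikes about, which are no part of the job. What is shaped like the dish_square but green is not meant. What is shaped like the tile_square but green or turquoise is not meant.

How it is judged:
By the outcome, as a careful person would: the job done as asked, in the order asked, and still so for the second after the job is handed in, with the robot touching nothing.
It also fails if it takes over 104 s, if anything falls off the work surface, if the arm or the gripper's body presses on something with over 40 N, if the wrist force passes 120 N, or if a joint passes its speed limit or range.

## Working session

There is one attempt and no reset: what is moved stays moved. The work goes in short steps, Python scripts to look and compute and a tool call to move; the robot and the scene stay as the last step left them, time stands still between calls to the robot, and variables do not carry over. Pictures are saved under pics/ and viewed, at most 14 in all, crops included, and the job is handed in when it is done.

Besides the shell and the picture viewer there is one more tool, called as name(argument=value, ...) on one line, values as JSON. carry_out: Moves the arm, as the interface text tells. Its arguments: {"type":"object","properties":{"linear":{"type":"array","items":{"type":"array","items":{"type":"number"}}},"rotation":{"type":"array","items":{"type":"array","items":{"type":"number"}}},"grip":{"type":"array","items":{"type":"number"}},"grip_force":{"type":"number"}},"required":["linear","rotation","grip"]}

```bash
mkdir -p pics
python3 - <<'E'
from workcell import bot
import cv2,numpy as np
for n in("scene","top"):
    cv2.imwrite(f"pics/{n}0.png",bot.camera(n))
    m=bot.camera_model(n); print({k:(np.round(v,4).tolist() if hasattr(v,'__len__') and not isinstance(v,str) else v) for k,v in m.items()})
o=bot.get_obs(); print(o,bot.tcp_to_tips)
E
```

```text
{'fx': 401.00103798841667, 'fy': 401.00103798841667, 'cx': 277.89593443336923, 'cy': 206.85494876447802, 'camera_from_world': [[0.8291, 0.559, 0.0094, -0.4647], [-0.358, 0.5178, 0.777, 0.0997], [0.4295, -0.6476, 0.6295, -1.322], [0.0, 0.0, 0.0, 1.0]]}
{'fx': 385.8706351370895, 'fy': 385.8706351370895, 'cx': 278.64379508287163, 'cy': 207.75658094122178, 'camera_from_world': [[0.0223, -0.9996, -0.0167, 0.087], [0.996, 0.0208, 0.0865, -0.4847], [-0.0861, -0.0185, 0.9961, -1.2593], [0.0, 0.0, 0.0, 1.0]]}
{'time': 0.1, 'q': array([-6.81831333e+01,  5.00729774e+00,  1.00394983e+01,  9.50991115e+01,
        9.69875474e-04,  9.00010353e+01]), 'qd': array([-0.07230584,  0.04684221,  0.157076  ,  0.13731876, -0.00609239,
       -0.02548103]), 'joint_efforts': array([-1.07385145e-03, -5.21561944e+01,  4.65652764e+01,  1.60511525e-02,
       -9.18207343e-05, -5.53731695e-06]), 'ee_pos': array([ 0.20432274, -0.5103934 ,  0.20676474]), 'tcp_rot': array([-1.79933089e+02, -9.68665794e-04,  2.18158303e+01]), 'wrist_force': array([ 0.3371255 , -0.05617275,  0.22195657]), 'torque': array([-0.0044763 , -0.03029119,  0.01148611]), 'grasp_force': 0.0, 'opening': 0.08525585129065648} 0.008
```

View pics/top0.png

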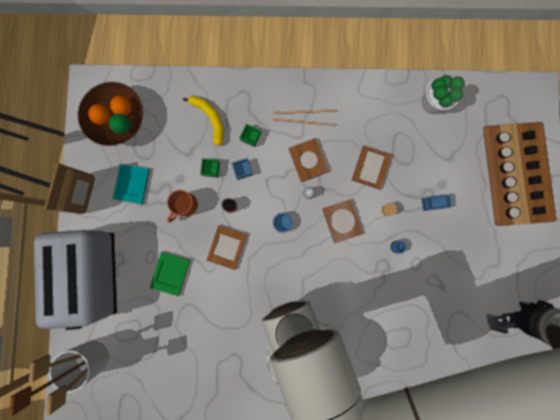

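View pics/scene0.png

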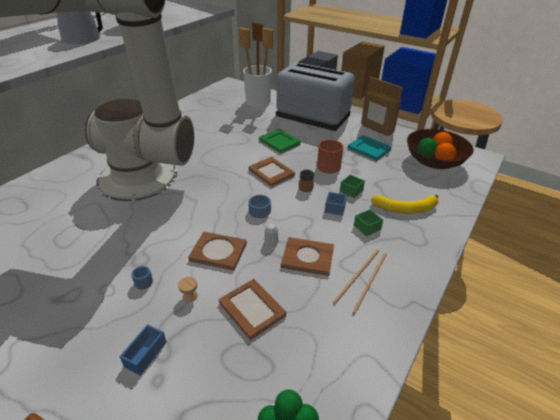

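The top view shows these, by (column, row):
- **Blue dishes:** square (243,169), large round (283,222), oblong (436,202), small round (398,247).
- **Brown tiles:** small round (309,160), oblong (372,167), large round (343,221), square (228,247).
- **Leave alone:** mug (182,204), jar (230,205).
- **Look-alikes:** green dishes at (210,167) and (250,135), and green and turquoise tiles at (170,273) and (132,184). None of these is blue or brown, so they are not meant.

The scene view shows the same layout.

```bash
cat > h.py <<'E'
from workcell import bot
import cv2,numpy as np
def ray(m,uv):
    T=np.array(m["camera_from_world"]);R=T[:3,:3];c=-R.T@T[:3,3]
    d=R.T@np.array([(uv[0]-m["cx"])/m["fx"],-(uv[1]-m["cy"])/m["fy"],-1.]);return c,d
def onz(m,uv,z):
    c,d=ray(m,uv);return c+d*(z-c[2])/d[2]
def proj(m,p):
    T=np.array(m["camera_from_world"]);q=T[:3,:3]@np.array(p)+T[:3,3];return np.array([m["cx"]+m["fx"]*q[0]/-q[2],m["cy"]-m["fy"]*q[1]/-q[2]])
def tri(m1,u1,m2,u2):
    c1,d1=ray(m1,u1);c2,d2=ray(m2,u2)
    s=np.linalg.lstsq(np.stack([d1,-d2],1),c2-c1,rcond=None)[0]
    a,b=c1+s[0]*d1,c2+s[1]*d2;return (a+b)/2,np.linalg.norm(a-b)
def mask(im,kind):
    H=cv2.cvtColor(im,cv2.COLOR_BGR2HSV)
    if kind=="blue": return cv2.inRange(H,(100,110,35),(125,255,255))
    if kind=="brown": return cv2.inRange(H,(3,90,40),(16,255,200))
def blobs(mk,amin):
    cs,_=cv2.findContours(mk,cv2.RETR_EXTERNAL,cv2.CHAIN_APPROX_NONE)
    return [c for c in cs if cv2.contourArea(c)>amin]
def cen(c):
    M=cv2.moments(c);return np.array([M["m10"],M["m01"]])/M["m00"]
def inner(im,mk,c):  # felt inside a brown tile contour: largest non-brown hole
    f=np.zeros_like(mk);cv2.drawContours(f,[c],-1,255,-1)
    f=cv2.morphologyEx(f&~mk,cv2.MORPH_OPEN,np.ones((3,3)))
    b=blobs(f,20);return max(b,key=cv2.contourArea) if b else None
E
python3 - <<'E'
from h import *
I={n:cv2.imread(f"pics/{n}0.png") for n in("scene","top")};M={n:bot.camera_model(n) for n in I}
for k,z in(("blue",.038),("brown",.016)):
    B={n:blobs(mask(I[n],k),40) for n in I}
    for c in B["top"]:
        u=cen(c);p=onz(M["top"],u,z/2)
        if not(.2<p[0]<.75 and -.6<p[1]<.4): continue
        uc=u;cc=c
        if k=="brown":
            cc=inner(I["top"],mask(I["top"],k),c)
            if cc is None: continue
            uc=cen(cc)
        best=None
        for c2 in B["scene"]:
            if k=="brown":
                c2=inner(I["scene"],mask(I["scene"],k),c2)
                if c2 is None: continue
            t,e=tri(M["top"],uc,M["scene"],cen(c2))
            if best is None or np.hypot(*(t-p)[:2])+e<best[0]: best=(np.hypot(*(t-p)[:2])+e,t,e)
        print(k,uc.round(1),"ray",p.round(3),"tri",best and best[1].round(3),best and round(best[2],4),"area",cv2.contourArea(cc),cv2.minAreaRect(cc)[1:])
E
```

```text
blue [398.2 246.6] ray [ 0.363 -0.298  0.019] tri [ 0.363 -0.365 -0.221] 0.0058 area 111.0 ((11.0, 13.0), 90.0)
blue [282.4 222.2] ray [0.435 0.084 0.019] tri [0.588 0.131 0.442] 0.361 area 229.5 ((17.0, 17.0), 90.0)
blue [436.4 202.2] ray [ 0.512 -0.424  0.019] tri [ 0.513 -0.429  0.009] 0.0025 area 279.0 ((11.65926456451416, 27.659744262695312), 82.87498474121094)
blue [242.  168.4] ray [0.613 0.224 0.019] tri [0.643 0.217 0.402] 0.2136 area 216.0 ((16.091482162475586, 15.229437828063965), 73.3007583618164)
brown [226.2 247.1] ray [0.349 0.269 0.008] tri [0.349 0.269 0.013] 0.0013 area 452.0 ((22.135942459106445, 22.135942459106445), 18.434947967529297)
brown [342.1 220.8] ray [ 0.445 -0.116  0.008] tri [ 0.445 -0.114  0.011] 0.0022 area 495.5 ((26.0, 24.0), 90.0)
brown [371.4 166.9] ray [ 0.628 -0.212  0.008] tri [ 0.629 -0.21   0.011] 0.0031 area 510.5 ((18.341209411621094, 30.041637420654297), 18.434947967529297)
brown [308.4 159.4] ray [0.65  0.001 0.008] tri [0.651 0.002 0.013] 0.0028 area 234.5 ((17.0, 17.0), 90.0)
```

carry_out(linear=[[0.7, 0.9, 0.1], [0.7, 0.9, 0.1], [0.7, 0.9, 0.1], [0.7, 0.9, 0.1], [0.7, 0.9, 0.1], [0.7, 0.9, 0.1], [0.7, 0.9, 0.1], [0.7, 0.9, 0.1], [0.7, 0.9, 0.1], [0.7, 0.9, 0.1], [0.7, 0.9, 0], [0, 0, 0]], rotation=[[0, 0, 0], [0, 0, 0], [0, 0, 0], [0, 0, 0], [0, 0, 0], [0, 0, 0], [0, 0, 0], [0, 0, 0], [0, 0, 0], [0, 0, 0], [0, 0, 0], [0, 0, 0]], grip=[-1, -1, -1, -1, -1, -1, -1, -1, -1, -1, -1, -1])

```text
time: 1.3
ee_pos: [0.3594, -0.311, 0.2272]
tcp_rot: [-180.0, -0.0, 22.0]
wrist_force: [-0.2, -0.1, -1.1]
opening: 0.0856
grasp_force: 0.0
```

Run:
```python
from h import *
import pickle
m=bot.camera_model("wrist");im=bot.camera("wrist");cv2.imwrite("pics/w1.png",im);pickle.dump(m,open("pics/w1.pkl","wb"))
print(bot.get_obs()["ee_pos"],np.round(m["camera_from_world"],3).tolist(),m["fx"])
```

```text
[ 0.35883538 -0.31188371  0.2271711 ] [[0.372, -0.928, -0.0, -0.422], [0.879, 0.353, -0.322, -0.158], [0.299, 0.12, 0.947, -0.471], [0.0, 0.0, 0.0, 1.0]] 346.81823109277417
```

View pics/w1.png

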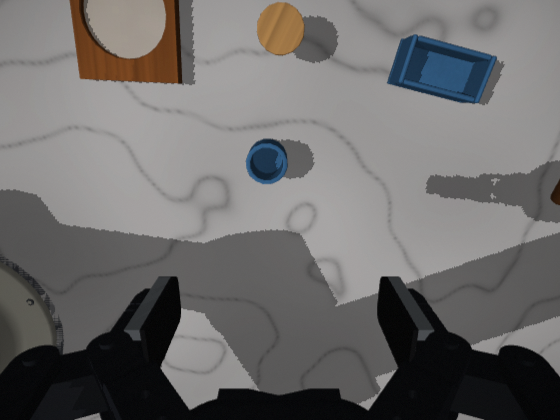

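The wrist view shows the small round dish at (267,162), the oblong dish at (441,69), the large round tile at (125,20) and a wooden peg at (280,28). I'll check pixel values to isolate the rims.

Run:
```python
from h import *
im=cv2.imread("pics/w1.png")
a=cv2.resize(im[130:195,235:315],None,fx=5,fy=5,interpolation=0);b=cv2.resize(im[25:115,375:505],None,fx=4,fy=4,interpolation=0)
o=np.zeros((700,520,3),np.uint8);o[:325,:400]=a;o[330:690,:520]=b;cv2.imwrite("pics/c1.png",o[:600])
H=cv2.cvtColor(im,cv2.COLOR_BGR2HSV)
print(H[162,240:295].tolist()); print(H[70,385:500:2].tolist())
```

```text
[[15, 6, 157], [10, 5, 157], [0, 3, 157], [10, 5, 158], [0, 3, 157], [150, 2, 149], [105, 128, 140], [104, 156, 134], [104, 155, 127], [105, 157, 117], [105, 157, 57], [104, 160, 43], [104, 158, 42], [105, 157, 60], [105, 155, 74], [104, 156, 77], [104, 156, 77], [105, 154, 76], [105, 154, 76], [105, 158, 76], [105, 154, 76], [105, 157, 78], [105, 159, 77], [105, 158, 76], [105, 158, 76], [105, 156, 75], [106, 154, 76], [105, 158, 76], [105, 156, 77], [105, 156, 75], [104, 154, 76], [104, 156, 75], [105, 162, 74], [105, 155, 74], [105, 162, 74], [105, 156, 121], [105, 157, 125], [104, 157, 125], [104, 158, 124], [105, 155, 125], [105, 155, 127], [104, 158, 124], [105, 158, 79], [104, 155, 128], [104, 155, 127], [104, 159, 119], [105, 156, 111], [106, 45, 85], [0, 3, 93], [0, 5, 97], [30, 3, 95], [15, 5, 96], [15, 5, 97], [10, 8, 97], [0, 3, 96]]
[[0, 4, 121], [10, 6, 127], [15, 4, 132], [105, 113, 86], [105, 157, 83], [105, 160, 78], [105, 160, 78], [105, 158, 79], [105, 156, 80], [104, 157, 127], [105, 156, 111], [105, 163, 72], [104, 160, 75], [104, 161, 73], [104, 159, 74], [105, 156, 75], [105, 160, 75], [105, 162, 74], [105, 161, 73], [104, 158, 121], [105, 158, 123], [105, 158, 123], [105, 158, 121], [105, 157, 122], [105, 156, 118], [105, 156, 118], [104, 156, 119], [104, 158, 118], [104, 156, 118], [104, 157, 115], [105, 156, 118], [105, 156, 119], [104, 158, 118], [105, 156, 118], [105, 159, 119], [104, 159, 119], [104, 159, 119], [104, 159, 117], [104, 161, 119], [104, 159, 117], [105, 158, 118], [104, 156, 119], [104, 158, 118], [104, 157, 83], [105, 161, 76], [104, 159, 77], [105, 163, 75], [105, 158, 76], [105, 160, 75], [105, 162, 77], [104, 158, 76], [105, 159, 112], [104, 159, 128], [104, 134, 84], [0, 0, 91], [165, 6, 92], [0, 3, 92], [0, 3, 91]]
```

View pics/c1.png

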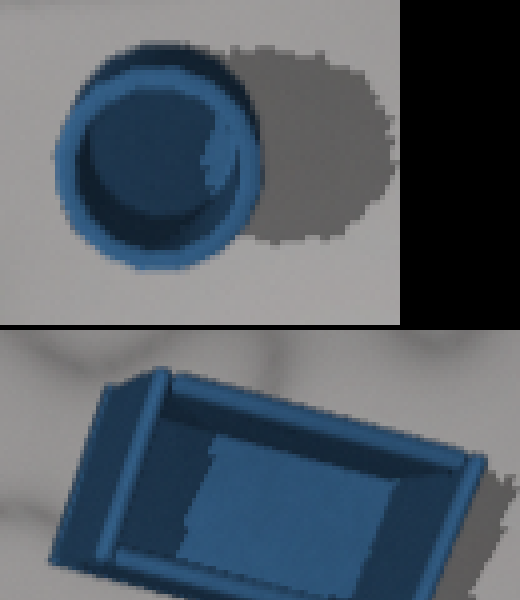

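carry_out(linear=[[1, 0, 0], [1, 0, 0], [1, 0, 0], [1, 0, 0], [0, 0, 0], [0, 0, 0]], rotation=[[0, 0, 0], [0, 0, 0], [0, 0, 0], [0, 0, 0], [0, 0, 0], [0, 0, 0]], grip=[-1, -1, -1, -1, -1, -1])

```text
time: 1.95
ee_pos: [0.4378, -0.313, 0.2269]
tcp_rot: [-179.9, 0.1, 21.8]
wrist_force: [0.2, -0.1, 0.4]
opening: 0.0854
grasp_force: 0.0
```

```bash
cat >> h.py <<'E'
import pickle,sys
def snap(n):
    m=bot.camera_model("wrist");im=bot.camera("wrist");cv2.imwrite(f"pics/{n}.png",im);pickle.dump(m,open(f"pics/{n}.pkl","wb"));return im,m
def load(n): return cv2.imread(f"pics/{n}.png"),pickle.load(open(f"pics/{n}.pkl","rb"))
def rims(im,m,z=.038,thr=95):
    H=cv2.cvtColor(im,cv2.COLOR_BGR2HSV);out=[]
    for c in blobs(mask(im,"blue"),250):
        x,y,w,h=cv2.boundingRect(c)
        if x<2 or y<2 or x+w>558 or y+h>418: continue
        f=np.zeros(im.shape[:2],np.uint8);cv2.drawContours(f,[c],-1,255,-1)
        f&=cv2.inRange(H,(98,100,thr),(112,255,255))
        hull=cv2.convexHull(cv2.findNonZero(f)).reshape(-1,2).astype(float)
        W=np.array([onz(m,p,z)[:2] for p in hull])*1000
        r=cv2.minAreaRect(W.astype(np.float32));(cx,cy),rad=cv2.minEnclosingCircle(W.astype(np.float32))
        A=cv2.contourArea(W.astype(np.float32))
        u=proj(m,[r[0][0]/1000,r[0][1]/1000,z])
        out.append(dict(uv=u,c=np.array(r[0])/1000,size=np.array(r[1]),ang=r[2],fill=A/(r[1][0]*r[1][1])))
    return out
def felts(im,m,z=.010):
    out=[];mk=mask(im,"brown")
    for c in blobs(mk,1500):
        i=inner(im,mk,c)
        if i is None or cv2.contourArea(i)<300: continue
        x,y,w,h=cv2.boundingRect(c)
        W=np.array([onz(m,p,.016)[:2] for p in cv2.convexHull(i).reshape(-1,2)])*1000
        r=cv2.minAreaRect(W.astype(np.float32))
        out.append(dict(uv=proj(m,[r[0][0]/1000,r[0][1]/1000,.016]),c=np.array(r[0])/1000,size=np.array(r[1]),ang=r[2],fill=cv2.contourArea(W.astype(np.float32))/(r[1][0]*r[1][1]),cut=(x<2 or y<2 or x+w>558)))
    return out
def report(a,b):
    (ia,ma),(ib,mb)=load(a),load(b)
    for nm,f in(("dish",rims),("tile",felts)):
        A,B=f(ia,ma),f(ib,mb)
        for r in A+B: print(nm,r["uv"].round(),r["c"].round(4),"size",r["size"].round(1),"ang",round(r["ang"],1),"fill",round(r["fill"],2),"CUT" if r.get("cut") else "")
        for p in A:
            for q in B:
                if np.hypot(*(p["c"]-q["c"]))<.03:
                    t,e=tri(ma,p["uv"],mb,q["uv"]);print("  tri",t.round(4),round(e,4))
E
python3 - <<'E'
from h import *
snap("w2");report("w1","w2");print(bot.get_obs()["ee_pos"])
E
```

```text
dish [266. 163.] [ 0.365  -0.2937] size [42.  41.6] ang 22.3 fill 0.79 
dish [441.  68.] [ 0.5131 -0.4159] size [44.7 93.3] ang 9.9 fill 0.96 
dish [239. 228.] [ 0.3649 -0.2934] size [41.4 41.5] ang 67.0 fill 0.8 
dish [401. 144.] [ 0.5136 -0.4166] size [43.  91.8] ang 8.4 fill 0.99 
  tri [ 0.3652 -0.2935  0.0387] 0.0002
  tri [ 0.5136 -0.4171  0.0357] 0.0007
tile [104.  91.] [ 0.4476 -0.1141] size [79.1 78.2] ang 21.7 fill 0.79 
[ 0.43758021 -0.31299339  0.22713598]
```

carry_out(linear=[[-0.72, 0.2, -0.8], [-0.72, 0.2, -0.8], [-0.72, 0.2, -0.8], [-0.72, 0.2, -0.8], [-0.72, 0.2, -0.8], [0, 0, -1], [0, 0, -1], [0, 0, -1], [0, 0, -1], [0, 0, -0.5], [0, 0, 0], [0, 0, 0]], rotation=[[0, 0, 0], [0, 0, 0], [0, 0, 0], [0, 0, 0], [0, 0, 0], [0, 0, 0], [0, 0, 0], [0, 0, 0], [0, 0, 0], [0, 0, 0], [0, 0, 0], [0, 0, 0]], grip=[-1, -1, -1, -1, -1, -1, -1, -1, -1, -1, -1, -1])

```text
time: 3.2
ee_pos: [0.3663, -0.2929, 0.0582]
tcp_rot: [180.0, -0.0, 21.8]
wrist_force: [-0.1, 0.1, 0.4]
opening: 0.0855
grasp_force: 0.0
```

Run:
```python
from h import *
for t in(105,112):
  for n in("w1","w2"):
    for r in rims(*load(n),thr=t): print(t,n,r["uv"].round(),r["c"].round(4),r["size"].round(1),round(r["ang"],1),round(r["fill"],2))
im,m=snap("w3")
for r in rims(im,m): print("now",r)
print(bot.get_obs()["ee_pos"])
```

```text
105 w1 [266. 164.] [ 0.3646 -0.2939] [41.  41.7] 21.9 0.8
105 w1 [441.  69.] [ 0.5122 -0.4161] [44.9 91.8] 8.7 0.95
105 w2 [239. 228.] [ 0.3643 -0.2936] [40.5 41. ] 21.7 0.81
105 w2 [401. 144.] [ 0.5133 -0.4168] [42.5 91.4] 8.1 0.98
112 w1 [266. 164.] [ 0.3646 -0.2939] [41.  41.7] 21.9 0.79
112 w1 [446.  69.] [ 0.5139 -0.4207] [41.7 81.9] 8.2 0.99
112 w2 [239. 228.] [ 0.3643 -0.2936] [40.5 41. ] 21.7 0.8
112 w2 [401. 144.] [ 0.5132 -0.4167] [42.  90.2] 8.4 0.95
now {'uv': array([276.56507492, 241.75314566]), 'c': array([ 0.36442075, -0.29151801]), 'size': array([42.68797684, 38.21179581]), 'ang': 9.721835136413574, 'fill': 0.8134807449079958}
[ 0.36663072 -0.29300919  0.05849604]
```

View pics/w3.png

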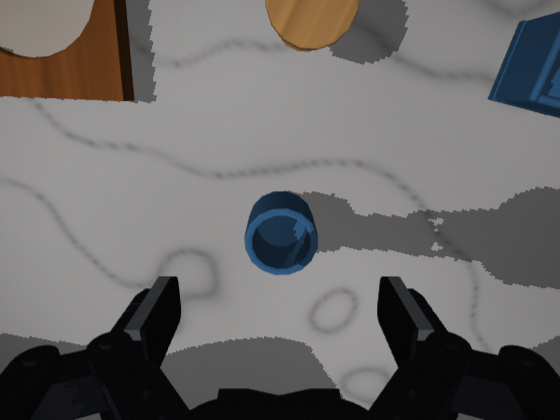

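The dish at (281,240) sits midway between the fingers. I'll go down and grip.

carry_out(linear=[[-0.1, 0, -0.9], [0, 0, -0.6], [0, 0, -0.4], [0, 0, 0], [0, 0, 0], [0, 0, 0], [0, 0, 0], [0, 0, 0], [0, 0, 0], [0, 0, 0], [0, 0, 0], [0, 0, 0]], rotation=[[0, 0, 0], [0, 0, 0], [0, 0, 0], [0, 0, 0], [0, 0, 0], [0, 0, 0], [0, 0, 0], [0, 0, 0], [0, 0, 0], [0, 0, 0], [0, 0, 0], [0, 0, 0]], grip=[-1, -1, -1, -1, 1, 1, 1, 1, 1, 1, 1, 1], grip_force=40)

```text
time: 4.45
ee_pos: [0.3644, -0.2926, 0.0194]
tcp_rot: [-180.0, -0.0, 21.8]
wrist_force: [0.4, 1.0, 0.2]
opening: 0.0002
grasp_force: 0.0
```

Run:
```python
from h import *
snap("w4")
```

```text
(no output)
```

View pics/w4.png

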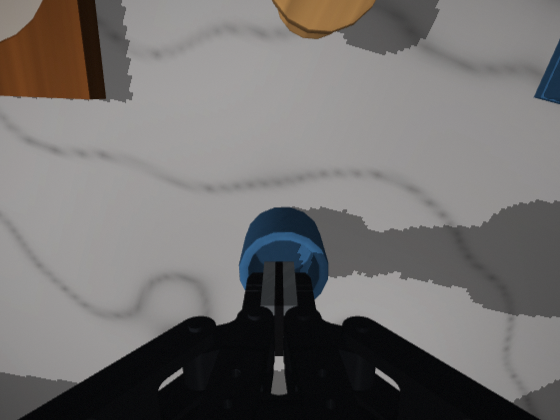

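The fingers are shut, and their tips show over the dish's lower rim at (283,285). The dish itself, at (283,260), still stands. I'll check this numerically.

Run:
```python
from h import *
im,m=load("w4");o=bot.get_obs();p=o["ee_pos"];print(o["ee_pos"],o["opening"],o["grasp_force"])
print("cam",ray(m,(0,0))[0], "dish rays", [onz(m,(283,265),z) for z in(.038,.048,.06)])
for d in(-.011,0,.008): print("tcp+",d,proj(m,p-[0,0,d]), "dx+.02",proj(m,p-[-.02,0,d]))
for n in("w1","w2","w3","w4"):
    im,m=load(n)
    for r in rims(im,m,thr=105): print(n,r["uv"].round(1),r["c"].round(4),r["size"].round(1))
# base of the dish from full blue silhouette, and top camera now
top=bot.camera("top");mt=bot.camera_model("top");cv2.imwrite("pics/t4.png",top)
for c in blobs(mask(top,"blue"),40): print("top",cen(c).round(1),onz(mt,cen(c),.025).round(4))
```

```text
[ 0.36440272 -0.29258979  0.01936581] -0.00025904247334973215 0.0
cam [ 0.44129503 -0.26103897  0.18670749] dish rays [array([ 0.36863216, -0.29230474,  0.038     ]), array([ 0.37351845, -0.29020224,  0.048     ]), array([ 0.37938201, -0.28767924,  0.06      ])]
tcp+ -0.011 [280.20034571 264.95583147] dx+.02 [295.4713935  230.80976599]
tcp+ 0 [280.10600706 255.16078026] dx+.02 [294.4865806  222.67162753]
tcp+ 0.008 [280.04379872 248.7017739 ] dx+.02 [293.83932138 217.32291086]
w1 [266.  163.9] [ 0.3646 -0.2939] [41.  41.7]
w1 [441.2  69.2] [ 0.5122 -0.4161] [44.9 91.8]
w2 [238.6 228.3] [ 0.3643 -0.2936] [40.5 41. ]
w2 [401.5 143.8] [ 0.5133 -0.4168] [42.5 91.4]
w3 [276.4 241.8] [ 0.3643 -0.2914] [42.7 37.8]
w4 [273.3 254.1] [ 0.3723 -0.2859] [20.7 42. ]
top [282.5 222.2] [0.4349 0.0836 0.025 ]
top [436.5 202.2] [ 0.5117 -0.4219  0.025 ]
top [242.  168.5] [0.6119 0.223  0.025 ]
```

Run:
```python
from h import *
im=bot.camera("scene");m=bot.camera_model("scene");cv2.imwrite("pics/s5.png",im)
p=bot.get_obs()["ee_pos"];u=proj(m,p);print(u,[proj(m,p-[0,0,d]) for d in(.008,-.011)])
x,y=u.astype(int);c=cv2.resize(im[y-60:y+30,x-50:x+50],None,fx=6,fy=6,interpolation=0)
cv2.circle(c,(int((u[0]-x+50)*6),int((u[1]-y+60)*6)),4,(0,0,255),-1)
cv2.imwrite("pics/s5c.png",c)
```

```text
[142.28637582 276.41865501] [array([142.95994717, 278.62971067]), array([141.34863935, 273.34045478])]
```

View pics/s5c.png

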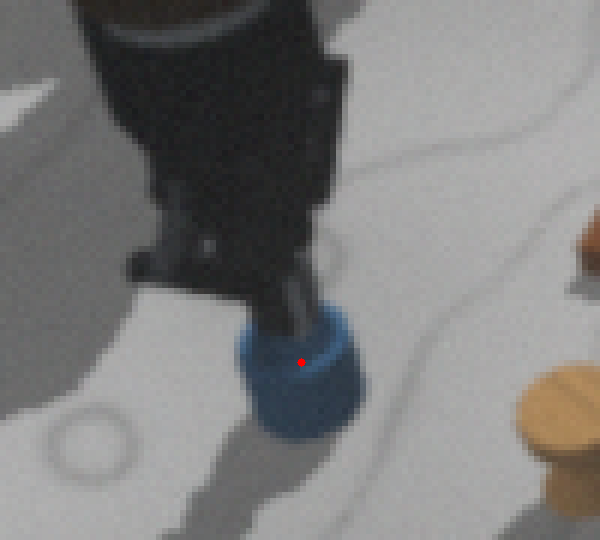

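The scene crop shows the shut fingertips at crop (297,335), about 16 mm above the TCP mark, so the fingers passed over the rim. The tips stand much farther back than the text says. I'll back up, open and grip lower while watching the force.

carry_out(linear=[[0, 0, 1], [0, 0, 0.5], [0, 0, 0], [0, 0, 0], [0, 0, 0], [0, 0, 0], [0, 0, 0], [0, 0, 0], [0, 0, 0], [0, 0, -1], [0, 0, -0.6], [0, 0, 0]], rotation=[[0, 0, 0], [0, 0, 0], [0, 0, 0], [0, 0, 0], [0, 0, 0], [0, 0, 0], [0, 0, 0], [0, 0, 0], [0, 0, 0], [0, 0, 0], [0, 0, 0], [0, 0, 0]], grip=[1, 1, 1, -1, -1, -1, -1, -1, -1, -1, -1, -1])

```text
time: 5.8
ee_pos: [0.3634, -0.2918, 0.0155]
tcp_rot: [-179.8, 0.1, 21.8]
wrist_force: [-0.2, 0.6, -0.9]
opening: 0.0853
grasp_force: 0.0
```

carry_out(linear=[[0, 0, -0.4], [0, 0, -0.3], [0, 0, 0], [0, 0, 0]], rotation=[[0, 0, 0], [0, 0, 0], [0, 0, 0], [0, 0, 0]], grip=[-1, -1, -1, -1])

```text
time: 6.2
ee_pos: [0.3645, -0.2926, 0.0035]
tcp_rot: [180.0, -0.0, 21.8]
wrist_force: [-0.8, 0.9, 1.2]
opening: 0.0852
grasp_force: 0.0
```

Run:
```python
from h import *
o=bot.get_obs();print(o["ee_pos"],o["wrist_force"])
im,m=snap("w5");s=bot.camera("scene");ms=bot.camera_model("scene")
u=proj(ms,o["ee_pos"]);x,y=u.astype(int)
c=cv2.resize(s[y-60:y+30,x-50:x+50],None,fx=4,fy=4,interpolation=0)
cv2.circle(c,(int((u[0]-x+50)*4),int((u[1]-y+60)*4)),3,(0,0,255),-1)
w=im[180:420,100:460];cv2.imwrite("pics/c5.png",np.hstack([c[:360],cv2.copyMakeBorder(w,0,120,0,0,0)]))
```

```text
[ 0.36445887 -0.29260638  0.00349123] [-0.77531821  0.88058981  1.23138921]
```

View pics/c5.png

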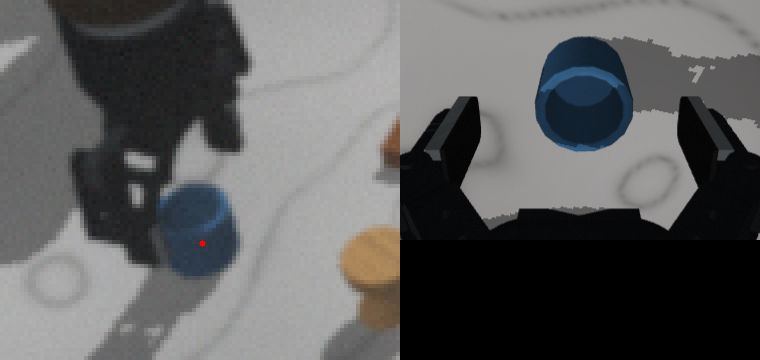

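The scene crop has the open fingertips near rim height at crop (145,262) and (230,150). In the wrist crop the cup is centred between them at (584,110), with the pads slightly behind its centre. I'll go 10 mm lower, 3 mm forward, and grip.

carry_out(linear=[[0.15, 0.05, -0.3], [0, 0, -0.2], [0, 0, 0], [0, 0, 0], [0, 0, 0], [0, 0, 0], [0, 0, 0], [0, 0, 0], [0, 0, 0], [0, 0, 0], [0, 0, 0], [0, 0, 0]], rotation=[[0, 0, 0], [0, 0, 0], [0, 0, 0], [0, 0, 0], [0, 0, 0], [0, 0, 0], [0, 0, 0], [0, 0, 0], [0, 0, 0], [0, 0, 0], [0, 0, 0], [0, 0, 0]], grip=[-1, -1, -1, 1, 1, 1, 1, 1, 1, 1, 1, 1], grip_force=40)

```text
time: 7.5
ee_pos: [0.3676, -0.2918, -0.0061]
tcp_rot: [180.0, -0.0, 21.8]
wrist_force: [-1.9, 1.2, 4.2]
opening: 0.0425
grasp_force: 41.1
```

carry_out(linear=[[0, 0, 0.3], [0, 0, 0.7], [0, 0, 1], [0, 0, 1], [0, 0, 1], [0, 0, 1], [0, 0, 1], [0.6, 0.6, 1], [1, 1, 0], [1, 1, 0], [1, 1, 0], [1, 1, 0]], rotation=[[0, 0, 0], [0, 0, 0], [0, 0, 0], [0, 0, 0], [0, 0, 0], [0, 0, 0], [0, 0, 0], [0, 0, 0], [0, 0, 0], [0, 0, 0], [0, 0, 0], [0, 0, 0]], grip=[1, 1, 1, 1, 1, 1, 1, 1, 1, 1, 1, 1])

```text
time: 8.7
ee_pos: [0.4602, -0.1988, 0.1345]
tcp_rot: [180.0, -0.0, 21.8]
wrist_force: [0.8, -1.7, -1.4]
opening: 0.0422
grasp_force: 40.8
```

carry_out(linear=[[1, 1, 0], [1, 1, 0], [1, 1, 0], [1, 1, 0], [1, 1, 0], [1, 1, 0], [1, 1, 0], [1, 1, 0], [0.5, 0.6, 0], [0, 0, 0], [0, 0, 0]], rotation=[[0, 0, 0], [0, 0, 0], [0, 0, 0], [0, 0, 0], [0, 0, 0], [0, 0, 0], [0, 0, 0], [0, 0, 0], [0, 0, 0], [0, 0, 0], [0, 0, 0]], grip=[1, 1, 1, 1, 1, 1, 1, 1, 1, 1, 1])

```text
time: 9.8
ee_pos: [0.629, -0.0278, 0.1336]
tcp_rot: [180.0, 0.0, 21.8]
wrist_force: [0.0, -0.4, -1.1]
opening: 0.0422
grasp_force: 40.8
```

Run:
```python
from h import *
o=bot.get_obs();p=o["ee_pos"];print(p,o["opening"],o["grasp_force"],o["wrist_force"])
im,m=snap("w6")
for r in rims(im,m,z=p[2]+.0061+.038,thr=100): print("held",r["uv"].round(),(r["c"]-p[:2]).round(4),r["size"].round(1))
for r in felts(im,m): print("felt",r["uv"].round(),r["c"].round(4),r["size"].round(1),round(r["fill"],2))
```

```text
[ 0.62902176 -0.02784379  0.13358252] 0.042202360934112004 40.76050400733948 [ 0.04419521 -0.44745006 -1.06640217]
held [ 74. 333.] [-0.0467  0.0766] [17.3 30.1]
held [272. 306.] [-0.0025  0.003 ] [44.  38.7]
felt [461. 262.] [ 0.6301 -0.2063] [55.9 98.1] 0.99
felt [254. 155.] [0.6521 0.004 ] [57.  57.7] 0.79
```

View pics/w6.png

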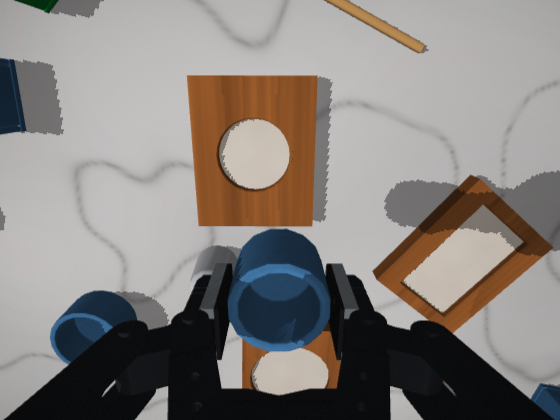

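The dish is held upright at (279,305). The target recess is at (254,155).

carry_out(linear=[[0.65, 0.8, 0], [0.6, 0.8, 0], [0, 0, -0.5], [0, 0, -1], [0, 0, -1], [0, 0, -1], [0, 0, -1], [0, 0, -0.8], [0, 0, -0.4], [0, 0, 0], [0, 0, 0]], rotation=[[0, 0, 0], [0, 0, 0], [0, 0, 0], [0, 0, 0], [0, 0, 0], [0, 0, 0], [0, 0, 0], [0, 0, 0], [0, 0, 0], [0, 0, 0], [0, 0, 0]], grip=[1, 1, 1, 1, 1, 1, 1, 1, 1, 1, 1])

```text
time: 10.95
ee_pos: [0.6547, 0.0041, 0.0202]
tcp_rot: [180.0, -0.0, 21.8]
wrist_force: [0.2, 0.8, -0.6]
opening: 0.0423
grasp_force: 40.8
```

Run:
```python
from h import *
o=bot.get_obs();p=o["ee_pos"];print(p,o["opening"])
im,m=snap("w7")
for r in rims(im,m,z=p[2]+.0061+.038,thr=100): print("held",r["uv"].round(),(r["c"]-p[:2]).round(4),r["c"].round(4),r["size"].round(1))
# tile top outline
mk=mask(im,"brown")
for c in blobs(mk,1500):
    W=np.array([onz(m,q,.016)[:2] for q in cv2.convexHull(c).reshape(-1,2)])*1000;print(cv2.boundingRect(c),cv2.minAreaRect(W.astype(np.float32)))
t=bot.camera("top");mt=bot.camera_model("top")
for c in blobs(mask(t,"blue"),40): print("top",cen(c).round(1),onz(mt,cen(c),.045).round(4))
```

```text
[0.65467026 0.00413797 0.02021366] 0.042342719006429975
held [274. 306.] [-0.0023  0.0022] [0.6524 0.0064] [45.3 36.8]
(485, 300, 75, 92) ((652.9386596679688, -164.98191833496094), (37.26352310180664, 56.717918395996094), 72.5708236694336)
(176, 140, 204, 155) ((669.8692626953125, 11.560436248779297), (86.83858489990234, 100.48994445800781), 21.714611053466797)
(347, 0, 200, 106) ((776.8765869140625, -30.314422607421875), (104.1797103881836, 7.181085586547852), 85.88228607177734)
top [282.4 222.2] [0.4339 0.0837 0.045 ]
top [435.9 202.1] [ 0.5096 -0.4121  0.045 ]
top [242.  168.4] [0.6082 0.2207 0.045 ]
```

carry_out(linear=[[-0.05, 0, -0.3], [0, 0, -0.3], [0, 0, -0.1], [0, 0, -0.05], [0, 0, -0.05], [0, 0, 0]], rotation=[[0, 0, 0], [0, 0, 0], [0, 0, 0], [0, 0, 0], [0, 0, 0], [0, 0, 0]], grip=[1, 1, 1, 1, 1, 1])

```text
time: 11.65
ee_pos: [0.6533, 0.0045, 0.0041]
tcp_rot: [-180.0, -0.0, 21.8]
wrist_force: [-3.5, 0.6, 5.1]
opening: 0.0427
grasp_force: 41.3
```

carry_out(linear=[[0, 0, -0.03], [0, 0, 0], [0, 0, 0], [0, 0, 0], [0, 0, 0], [0, 0, 0], [0, 0, 0], [0, 0, 0.5], [0, 0, 1], [0, 0, 1], [0, 0, 1], [0, 0, 1]], rotation=[[0, 0, 0], [0, 0, 0], [0, 0, 0], [0, 0, 0], [0, 0, 0], [0, 0, 0], [0, 0, 0], [0, 0, 0], [0, 0, 0], [0, 0, 0], [0, 0, 0], [0, 0, 0]], grip=[1, 1, -1, -1, -1, -1, -1, -1, -1, -1, -1, -1])

```text
time: 12.85
ee_pos: [0.6535, 0.0044, 0.0945]
tcp_rot: [180.0, -0.0, 21.8]
wrist_force: [0.8, 0.7, 0.4]
opening: 0.0851
grasp_force: 0.0
```

carry_out(linear=[[0, 0, 1], [0, 0, 1], [0, 0, 0], [0, 0, 0]], rotation=[[0, 0, 0], [0, 0, 0], [0, 0, 0], [0, 0, 0]], grip=[-1, -1, -1, -1])

```text
time: 13.25
ee_pos: [0.6537, 0.0044, 0.1332]
tcp_rot: [180.0, -0.1, 21.8]
wrist_force: [-1.3, -0.3, -0.5]
opening: 0.0857
grasp_force: 0.0
```

Run:
```python
from h import *
o=bot.get_obs();p=o["ee_pos"];print(p,o["opening"])
im,m=snap("w8")
for r in rims(im,m,z=.048,thr=100): print("rim",r["uv"].round(),r["c"].round(4),r["size"].round(1),round(r["ang"],1))
for r in felts(im,m): print("felt",r["uv"].round(),r["c"].round(4),r["size"].round(1),round(r["ang"],1),round(r["fill"],2))
```

```text
[0.65366671 0.00439024 0.13318912] 0.08571487675914957
rim [278. 209.] [0.6504 0.0044] [41.4 41.8] 21.7
felt [279. 200.] [0.6483 0.0031] [65.6 57.4] 21.7 0.78
```

View pics/w8.png

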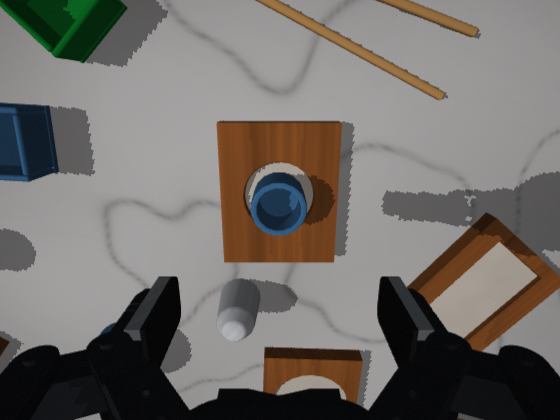

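The small round dish sits in its recess at (278,205), upright and flat. Next is the square dish.

carry_out(linear=[[0, 0, 1], [0, 1, 1], [-0.3, 1, 1], [-0.4, 1, 0], [-0.4, 1, 0], [-0.4, 1, 0], [-0.4, 1, 0], [-0.4, 1, 0], [-0.4, 1, 0], [0, 0, 0], [0, 0, 0]], rotation=[[0, 0, 0], [0, 0, 0], [0, 0, 0], [0, 0, 0], [0, 0, 0], [0, 0, 0], [0, 0, 0], [0, 0, 0], [0, 0, 0], [0, 0, 0], [0, 0, 0]], grip=[-1, -1, -1, -1, -1, -1, -1, -1, -1, -1, -1])

```text
time: 14.4
ee_pos: [0.5991, 0.1645, 0.1918]
tcp_rot: [180.0, 0.1, 21.9]
wrist_force: [1.0, 0.1, 0.5]
opening: 0.0858
grasp_force: 0.0
```

Run:
```python
from h import *
o=bot.get_obs();print(o["ee_pos"]);snap("w9")
```

```text
[0.59907177 0.16447046 0.19183759]
```

carry_out(linear=[[-0.5, 1, 0], [-0.5, 1, 0], [-0.5, 1, 0], [0, 0, 0], [0, 0, 0]], rotation=[[0, 0, 0], [0, 0, 0], [0, 0, 0], [0, 0, 0], [0, 0, 0]], grip=[-1, -1, -1, -1, -1])

```text
time: 14.95
ee_pos: [0.5696, 0.2238, 0.1925]
tcp_rot: [180.0, 0.0, 21.8]
wrist_force: [-0.4, -0.8, 0.0]
opening: 0.0856
grasp_force: 0.0
```

Run:
```python
from h import *
o=bot.get_obs();print(o["ee_pos"]);im,m=snap("w10");report("w9","w10")
```

```text
[0.56963586 0.22380545 0.19251224]
dish [289. 339.] [0.4356 0.0876] size [64.  65.4] ang 13.4 fill 0.82 
dish [464. 191.] [ 0.6572 -0.0037] size [43.4 27.5] ang 75.6 fill 0.8 
dish [223. 144.] [0.6141 0.2265] size [55.  54.4] ang 18.6 fill 0.99 
dish [347. 334.] [0.4355 0.0886] size [63.8 67.1] ang 24.1 fill 0.82 
dish [524. 176.] [0.6614 0.0104] size [ 7.7 29.5] ang 54.4 fill 0.68 
dish [295. 138.] [0.614  0.2265] size [55.  54.7] ang 18.4 fill 0.99 
  tri [0.4323 0.0861 0.0333] 0.0003
  tri [ 0.6592 -0.0225  0.0008] 0.0109
  tri [0.614  0.2265 0.0377] 0.0001
tile [448. 193.] [ 0.6479 -0.0029] size [73.7 58. ] ang 71.0 fill 0.79 
tile [518. 185.] [ 0.6528 -0.006 ] size [58.3 79.4] ang 9.1 fill 0.79 CUT
  tri [0.6512 0.0138 0.0432] 0.0026
```

View pics/w10.png

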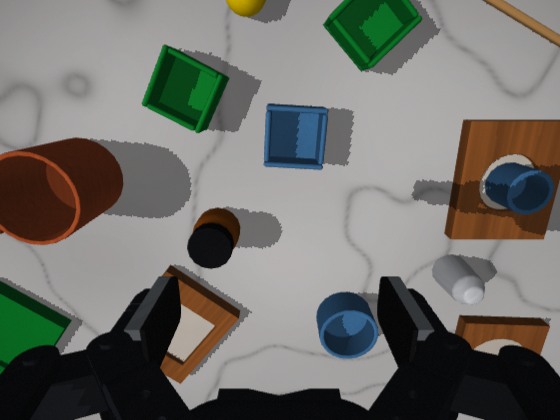

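The picture shows the blue square dish at (295,136). The green ones at (185,88) and (373,30) are look-alikes and not meant, since only the middle one is blue. The large round dish is at (347,322), the jar at (213,240) and the mug at (40,190). The square dish's height checks out at 37.7 mm and its size at 55 mm.

carry_out(linear=[[0.8, 0.06, -0.7], [0.8, 0.06, -0.7], [0.8, 0.06, -0.7], [0, 0, -1], [0, 0, -1], [0, 0, -1], [0, 0, -1], [0, 0, -1], [0, 0, -1], [0, 0, -0.6], [0, 0, -0.4], [0, 0, 0]], rotation=[[0, 0, -0.4], [0, 0, 0], [0, 0, 0], [0, 0, 0], [0, 0, 0], [0, 0, 0], [0, 0, 0], [0, 0, 0], [0, 0, 0], [0, 0, 0], [0, 0, 0], [0, 0, 0]], grip=[-1, -1, -1, -1, -1, -1, -1, -1, -1, -1, -1, -1])

```text
time: 16.2
ee_pos: [0.6211, 0.2164, 0.0099]
tcp_rot: [-179.5, 0.1, 19.8]
wrist_force: [-0.1, 0.6, -0.9]
opening: 0.0855
grasp_force: 0.0
```

carry_out(linear=[[0, 0, -0.6], [0, 0, -0.3], [0, 0, 0], [0, 0, 0], [0, 0, 0], [0, 0, 0], [0, 0, 0], [0, 0, 0], [0, 0, 0], [0, 0, 0]], rotation=[[0, 0, 0], [0, 0, 0], [0, 0, 0], [0, 0, 0], [0, 0, 0], [0, 0, 0], [0, 0, 0], [0, 0, 0], [0, 0, 0], [0, 0, 0]], grip=[-1, -1, -1, 1, 1, 1, 1, 1, 1, 1])

```text
time: 17.2
ee_pos: [0.6219, 0.2174, -0.0062]
tcp_rot: [-179.5, -0.1, 19.8]
wrist_force: [-1.0, 1.4, 5.5]
opening: 0.0549
grasp_force: 44.3
```

carry_out(linear=[[0, 0, 0.3], [0, 0, 0.7], [0, 0, 1], [0, 0, 1], [0, 0, 1], [0, 0, 1], [0, 0, 1], [0, 0, 1], [-0.5, 0.1, 0.3], [-1, 0.2, 0], [-1, 0.2, 0], [-1, 0.2, 0]], rotation=[[0, 0, 0], [0, 0, 0], [0, 0, 0], [0, 0, 0], [0, 0, 0], [0, 0, 0], [0, 0, 0], [0, 0, 0], [0, 0, 0], [0, 0, 0], [0, 0, 0], [0, 0, 0]], grip=[1, 1, 1, 1, 1, 1, 1, 1, 1, 1, 1, 1])

```text
time: 18.4
ee_pos: [0.5541, 0.2194, 0.1384]
tcp_rot: [-178.9, 0.1, 21.1]
wrist_force: [-0.6, -0.7, -1.3]
opening: 0.0548
grasp_force: 43.5
```

carry_out(linear=[[-1, 0.2, 0], [-1, 0.2, 0], [-1, 0.2, 0], [-1, 0.2, 0], [-1, 0.2, 0], [-1, 0.2, 0], [-1, 0.2, 0], [0, 0, 0], [0, 0, 0]], rotation=[[0, 0, 0], [0, 0, 0], [0, 0, 0], [0, 0, 0], [0, 0, 0], [0, 0, 0], [0, 0, 0], [0, 0, 0], [0, 0, 0]], grip=[1, 1, 1, 1, 1, 1, 1, 1, 1])

```text
time: 19.3
ee_pos: [0.4306, 0.2116, 0.1389]
tcp_rot: [-177.3, -0.0, 24.4]
wrist_force: [1.7, -0.8, -1.8]
opening: 0.0551
grasp_force: 43.5
```

Run:
```python
from h import *
o=bot.get_obs();p=o["ee_pos"];print(p,o["opening"],o["grasp_force"],o["tcp_rot"])
im,m=snap("w11")
for r in rims(im,m,z=p[2]+.0062+.038,thr=100): print("held",r["uv"].round(),(r["c"]-p[:2]).round(4),r["size"].round(1),round(r["ang"],1))
for r in felts(im,m): print("felt",r["uv"].round(),r["c"].round(4),r["size"].round(1),round(r["ang"],1),round(r["fill"],2))
```

```text
[0.43059888 0.21159289 0.13889664] 0.055084072773129225 43.49239647388458 [-1.77256872e+02 -2.36134058e-02  2.44482414e+01]
held [278. 298.] [0.0027 0.0003] [68.8 55.1] 24.4
held [418. 255.] [ 0.0439 -0.0404] [28.9 33.8] 22.4
```

View pics/w11.png

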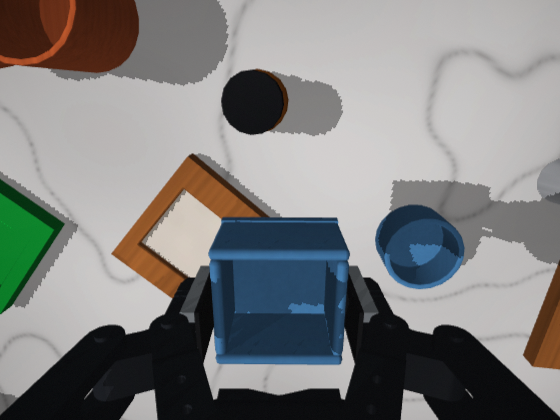

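Run:
```python
from h import *
print(bot.get_obs()["q"].round(1))
im,m=load("w11")
P=[onz(m,u,.016)[:2] for u in((193,155),(113,252),(278,212))]
for a,b in((0,1),(0,2)): d=P[b]-P[a];print(np.degrees(np.arctan2(d[1],d[0])),np.hypot(*d))
t=cv2.imread("pics/t4.png");mt=bot.camera_model("top");mk=mask(t,"brown")
for c in blobs(mk,300):
    W=np.array([onz(mt,q,.016)[:2] for q in cv2.convexHull(c).reshape(-1,2)])*1000;r=cv2.minAreaRect(W.astype(np.float32))
    print(np.round(cen(c)),np.round(r[0]),np.round(r[1]),round(r[2],1))
```

```text
[ 24.4  -5.5  -8.   87.5   2.7 180. ]
162.1688145015551 0.12536981855790882
-100.37291138950259 0.08799630776414728
[ 26. 397.] [-107.  846.] [ 55. 288.] 34.9
[226. 247.] [349. 267.] [ 98. 122.] 73.2
[342. 221.] [ 445. -115.] [117.  98.] 18.9
[181. 204.] [485. 423.] [104.  98.] 2.7
[372. 167.] [ 627. -211.] [ 99. 123.] 72.4
[308. 160.] [648.   1.] [122.  98.] 21.7
[519. 173.] [ 617. -699.] [336. 198.] 5.7
[114. 111.] [803. 675.] [220. 199.] 49.2
```

The wrist's last joint had run to its 180° limit and tilted the tool. I'll turn it to match the tile, whose square axes lie at 73°, which frees that joint.

carry_out(linear=[[0, 0, 0], [0, 0, 0], [0, 0, 0], [-0.6, 0.4, 0], [-0.7, 0.5, 0], [-0.7, 0.5, 0], [-0.7, 0.5, 0], [-0.7, 0.5, 0], [-0.7, 0.4, 0], [0, 0, 0], [0, 0, 0]], rotation=[[0, 0, 1], [-0.29, -0.18, 0], [0, 0, 1], [0, 0, 1], [0, 0, 1], [0, 0, 1], [0, 0, 1], [0, 0, 0.1], [0, 0, 0], [0, 0, 0], [0, 0, 0]], grip=[1, 1, 1, 1, 1, 1, 1, 1, 1, 1, 1])

```text
time: 20.45
ee_pos: [0.3493, 0.2677, 0.1387]
tcp_rot: [-180.0, 0.0, 73.3]
wrist_force: [0.5, -0.3, -1.1]
opening: 0.0553
grasp_force: 43.5
```

Run:
```python
from h import *
o=bot.get_obs();p=o["ee_pos"];print(p,o["opening"],o["grasp_force"],o["tcp_rot"],o["q"].round(1))
im,m=snap("w12");H=p[2]+.0062+.038
for r in rims(im,m,z=H,thr=100): print("held",r["uv"].round(),(r["c"]-p[:2]).round(4),r["size"].round(1),round(r["ang"],1))
for r in felts(im,m): print("felt",r["uv"].round(),r["c"].round(4),r["size"].round(1),round(r["ang"],1),round(r["fill"],2))
for u in((210,221),(347,221),(217,361),(342,361)): print((onz(m,u,H)[:2]-p[:2]).round(4))
```

```text
[0.34925073 0.26772319 0.13874403] 0.055316877228676696 43.508296608924866 [-1.79989135e+02  4.66730575e-02  7.32660775e+01] [ 37.5 -10.9 -12.7  88.2  -0.  144.2]
held [423. 311.] [ 0.0563 -0.0203] [ 1.5 20.7] 38.5
held [278. 297.] [0.0005 0.0035] [67.5 54.9] 73.2
[-0.0146  0.0428]
[0.0352 0.0278]
[-0.0347 -0.02  ]
[ 0.018  -0.0359]
```

carry_out(linear=[[0, 0.05, -0.5], [0, 0, -1], [0, 0, -1], [0, 0, -1], [0, 0, -1], [0, 0, -0.8], [0, 0, -0.6], [0, 0, -0.3], [0, 0, -0.2], [0, 0, -0.1], [0, 0, -0.05], [0, 0, 0]], rotation=[[0, 0, 0], [0, 0, 0], [0, 0, 0], [0, 0, 0], [0, 0, 0], [0, 0, 0], [0, 0, 0], [0, 0, 0], [0, 0, 0], [0, 0, 0], [0, 0, 0], [0, 0, 0]], grip=[1, 1, 1, 1, 1, 1, 1, 1, 1, 1, 1, 1])

```text
time: 21.7
ee_pos: [0.3491, 0.2688, 0.0082]
tcp_rot: [-180.0, 0.0, 73.2]
wrist_force: [0.3, 0.2, -1.6]
opening: 0.055
grasp_force: 43.5
```

carry_out(linear=[[0, 0, -0.05], [0, 0, -0.05], [0, 0, -0.03], [0, 0, 0]], rotation=[[0, 0, 0], [0, 0, 0], [0, 0, 0], [0, 0, 0]], grip=[1, 1, 1, 1])

```text
time: 22.1
ee_pos: [0.3488, 0.2686, 0.0052]
tcp_rot: [-180.0, 0.0, 73.2]
wrist_force: [-0.3, -0.7, -1.7]
opening: 0.0549
grasp_force: 43.5
```

carry_out(linear=[[0, 0, -0.03], [0, 0, -0.03], [0, 0, -0.02], [0, 0, 0]], rotation=[[0, 0, 0], [0, 0, 0], [0, 0, 0], [0, 0, 0]], grip=[1, 1, 1, 1])

```text
time: 22.5
ee_pos: [0.3489, 0.2686, 0.0039]
tcp_rot: [-180.0, 0.0, 73.2]
wrist_force: [-0.7, -1.0, 2.8]
opening: 0.0549
grasp_force: 43.9
```

carry_out(linear=[[0, 0, -0.03], [0, 0, 0], [0, 0, 0], [0, 0, 0], [0, 0, 0], [0, 0, 0], [0, 0, 0], [0, 0, 0.5], [0, 0, 1], [0, 0, 1], [0, 0, 1], [0, 0, 1]], rotation=[[0, 0, 0], [0, 0, 0], [0, 0, 0], [0, 0, 0], [0, 0, 0], [0, 0, 0], [0, 0, 0], [0, 0, 0], [0, 0, 0], [0, 0, 0], [0, 0, 0], [0, 0, 0]], grip=[1, 1, -1, -1, -1, -1, -1, -1, -1, -1, -1, -1])

```text
time: 23.7
ee_pos: [0.3489, 0.2686, 0.0947]
tcp_rot: [-180.0, 0.0, 73.2]
wrist_force: [-0.3, 0.4, -0.5]
opening: 0.0854
grasp_force: 0.0
```

carry_out(linear=[[0, 0, 1], [0, 0, 1], [0, 0, 1], [0, 0, 1], [0, 0, 0], [0, 0, 0]], rotation=[[0, 0, 0], [0, 0, 0], [0, 0, 0], [0, 0, 0], [0, 0, 0], [0, 0, 0]], grip=[-1, -1, -1, -1, -1, -1])

```text
time: 24.3
ee_pos: [0.349, 0.2687, 0.1734]
tcp_rot: [180.0, -0.0, 73.2]
wrist_force: [0.6, 0.2, -0.7]
opening: 0.0855
grasp_force: 0.0
```

Run:
```python
from h import *
o=bot.get_obs();p=o["ee_pos"];print(p,o["opening"],o["q"].round(1))
im,m=snap("w13")
for r in rims(im,m,z=.048,thr=100): print("rim",r["uv"].round(),r["c"].round(4),r["size"].round(1),round(r["ang"],1))
for r in felts(im,m): print("felt",r["uv"].round(),r["c"].round(4),r["size"].round(1),round(r["ang"],1))
for c in blobs(mask(im,"brown"),1500):
    W=np.array([onz(m,q,.016)[:2] for q in cv2.convexHull(c).reshape(-1,2)])*1000;print(cv2.boundingRect(c),cv2.minAreaRect(W.astype(np.float32)))
```

```text
[0.34896769 0.26870434 0.17338873] 0.08551758623011815 [ 37.6 -10.5  -8.6  91.9  -0.  144.4]
rim [278. 191.] [0.3483 0.2693] [60.  54.4] 73.2
felt [280. 185.] [0.3487 0.2664] [81.6 70. ] 73.2
(212, 126, 136, 103) ((350.15399169921875, 271.33734130859375), (100.4480972290039, 124.35591125488281), 73.17206573486328)
```

View pics/w13.png

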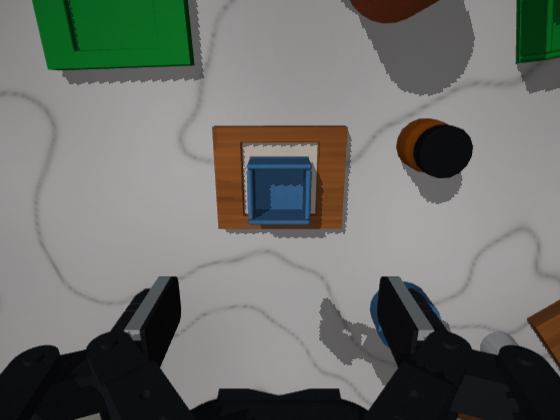

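The square dish sits squarely in its recess at (278,191). Next is the large round dish, seen at (400,310).

carry_out(linear=[[0.3, -1, 0.2], [0.4, -1, 0.2], [0.4, -1, 0.2], [0.4, -1, 0.2], [0.4, -1, 0.2], [0.4, -1, 0], [0.4, -1, 0], [0.4, -1, 0], [0.4, -1, 0], [0.4, -1, 0], [0, 0, 0], [0, 0, 0]], rotation=[[0, 0, 0], [0, 0, 0], [0, 0, 0], [0, 0, 0], [0, 0, 0], [0, 0, 0], [0, 0, 0], [0, 0, 0], [0, 0, 0], [0, 0, 0], [0, 0, 0], [0, 0, 0]], grip=[-1, -1, -1, -1, -1, -1, -1, -1, -1, -1, -1, -1])

```text
time: 25.55
ee_pos: [0.4265, 0.0684, 0.1922]
tcp_rot: [-179.9, 0.1, 73.2]
wrist_force: [0.9, 0.6, 0.1]
opening: 0.0854
grasp_force: 0.0
```

Run:
```python
from h import *
snap("w14")
```

carry_out(linear=[[0, -1, 0], [0, -1, 0], [0, -1, 0], [0, 0, 0], [0, 0, 0]], rotation=[[0, 0, 0], [0, 0, 0], [0, 0, 0], [0, 0, 0], [0, 0, 0]], grip=[-1, -1, -1, -1, -1])

```text
time: 26.1
ee_pos: [0.4267, 0.0092, 0.1929]
tcp_rot: [-180.0, 0.0, 73.2]
wrist_force: [0.2, -0.7, -0.0]
opening: 0.0856
grasp_force: 0.0
```

Run:
```python
from h import *
print(bot.get_obs()["ee_pos"],bot.get_obs()["tcp_rot"]);snap("w15");report("w14","w15")
for n in("w14","w15"):
  for r in rims(*load(n),thr=112): print(n,r["uv"].round(),r["c"].round(4),r["size"].round(1),round(r["fill"],2))
```

```text
[0.42666035 0.009154   0.19290022] [-1.79960698e+02  2.66124861e-02  7.32270085e+01]
dish [531. 182.] [ 6.564e-01 -5.000e-04] size [43.  43.3] ang 23.6 fill 0.79 
dish [284. 162.] [0.4359 0.0866] size [64.3 63.1] ang 73.1 fill 0.8 
dish [526. 120.] [0.6563 0.0012] size [42.  43.4] ang 73.1 fill 0.8 
dish [264.  98.] [0.4359 0.087 ] size [64.1 64. ] ang 74.3 fill 0.79 
  tri [0.6508 0.0036 0.0468] 0.0
  tri [0.436  0.087  0.0401] 0.0
tile [340. 316.] [ 0.4463 -0.1108] size [79.1 77.3] ang 26.6 fill 0.79 
tile [517. 180.] [ 0.6565 -0.0036] size [58.  77.9] ang 42.6 fill 0.79 CUT
tile [500. 302.] [ 0.6276 -0.206 ] size [56.3 96. ] ang 73.2 fill 0.99 CUT
tile [327. 273.] [ 0.4465 -0.1113] size [79.5 77.8] ang 12.3 fill 0.79 
tile [511. 120.] [ 0.6568 -0.0014] size [57.8 74.3] ang 53.9 fill 0.8 CUT
  tri [ 0.4463 -0.1132  0.0127] 0.0002
  tri [0.6489 0.0021 0.0289] 0.0003
w14 [529. 184.] [ 0.6536 -0.0011] [36.1 40.7] 0.77
w14 [283. 161.] [0.4362 0.0876] [62.2 62.9] 0.8
w15 [525. 119.] [0.6555 0.0019] [40.7 40.4] 0.8
w15 [263.  98.] [0.4358 0.0876] [63.9 63. ] 0.79
```

carry_out(linear=[[0.12, 1, -0.3], [0.12, 1, -0.3], [0.12, 1, -0.3], [0.12, 1, -0.3], [0, 0, -1], [0, 0, -1], [0, 0, -1], [0, 0, -1], [0, 0, -1], [0, 0, -1], [0, 0, 0], [0, 0, 0]], rotation=[[0, 0, 0], [0, 0, 0], [0, 0, 0], [0, 0, 0], [0, 0, 0], [0, 0, 0], [0, 0, 0], [0, 0, 0], [0, 0, 0], [0, 0, 0], [0, 0, 0], [0, 0, 0]], grip=[-1, -1, -1, -1, -1, -1, -1, -1, -1, -1, -1, -1])

```text
time: 27.35
ee_pos: [0.4362, 0.0892, 0.0494]
tcp_rot: [-180.0, 0.0, 73.3]
wrist_force: [-0.5, -0.3, 0.5]
opening: 0.0852
grasp_force: 0.0
```

Run:
```python
from h import *
p=bot.get_obs()["ee_pos"];print(p);im,m=snap("w16")
for r in rims(im,m): print(r["uv"].round(),r["c"].round(4),r["size"].round(1),(r["c"]-p[:2])@np.array([.957,-.289]))
```

```text
[0.43619658 0.08923564 0.04940167]
[281. 251.] [0.4363 0.0868] [65.  64.3] 0.0007974267468917547
```

Centred to within 1 mm. I'll go down and grip.

carry_out(linear=[[0, 0, -1], [0, 0, -0.9], [0, 0, -0.6], [0, 0, -0.37], [0, 0, 0], [0, 0, 0], [0, 0, 0], [0, 0, 0], [0, 0, 0], [0, 0, 0], [0, 0, 0], [0, 0, 0]], rotation=[[0, 0, 0], [0, 0, 0], [0, 0, 0], [0, 0, 0], [0, 0, 0], [0, 0, 0], [0, 0, 0], [0, 0, 0], [0, 0, 0], [0, 0, 0], [0, 0, 0], [0, 0, 0]], grip=[-1, -1, -1, -1, -1, -1, 1, 1, 1, 1, 1, 1], grip_force=40)

```text
time: 28.6
ee_pos: [0.4371, 0.0887, -0.0069]
tcp_rot: [179.9, -0.0, 73.2]
wrist_force: [-3.2, -0.7, 7.5]
opening: 0.0654
grasp_force: 42.9
```

carry_out(linear=[[0, 0, 0.3], [0, 0, 0.7], [0, 0, 1], [0, 0, 1], [0, 0, 1], [0, 0, 1], [0, -0.5, 0.5], [0, -1, 0], [0.1, -1, 0], [0.1, -1, 0], [0.1, -1, 0], [0.1, -1, 0]], rotation=[[0, 0, 0], [0, 0, 0], [0, 0, 0], [0, 0, 0], [0, 0, 0], [0, 0, 0], [0, 0, 0], [0, 0, 0], [0, 0, 0], [0, 0, 0], [0, 0, 0], [0, 0, 0]], grip=[1, 1, 1, 1, 1, 1, 1, 1, 1, 1, 1, 1])

```text
time: 29.8
ee_pos: [0.4442, -0.0229, 0.1018]
tcp_rot: [-180.0, 0.1, 73.2]
wrist_force: [0.1, -0.5, -1.3]
opening: 0.0649
grasp_force: 44.8
```

carry_out(linear=[[0.1, -1, 0], [0, -1, 0], [0, -1, 0], [0, -1, 0], [0, -0.5, 0], [0, 0, 0], [0, 0, -0.5], [0, 0, -1], [0, 0, -1], [0, 0, -0.8], [0, 0, 0], [0, 0, 0]], rotation=[[0, 0, 0], [0, 0, 0], [0, 0, 0], [0, 0, 0], [0, 0, 0], [0, 0, 0], [0, 0, 0], [0, 0, 0], [0, 0, 0], [0, 0, 0], [0, 0, 0], [0, 0, 0]], grip=[1, 1, 1, 1, 1, 1, 1, 1, 1, 1, 1, 1])

```text
time: 31.0
ee_pos: [0.4462, -0.1108, 0.0355]
tcp_rot: [-179.9, 0.0, 73.3]
wrist_force: [-0.3, -0.0, -0.9]
opening: 0.0651
grasp_force: 45.0
```

Run:
```python
from h import *
o=bot.get_obs();p=o["ee_pos"];print(p,o["opening"],o["wrist_force"]);im,m=snap("w17")
for r in rims(im,m,z=p[2]+.0069+.038): print(r["uv"].round(),(r["c"]-p[:2]).round(4),r["size"].round(1))
```

```text
[ 0.44620833 -0.11079148  0.03554956] 0.06508715412953435 [-0.32342375 -0.01140595 -0.8918518 ]
[274. 305.] [-0.0021  0.0006] [64.9 70.4]
```

carry_out(linear=[[0, 0, -0.5], [0, 0, -0.5], [0, 0, -0.3], [0, 0, -0.1], [0, 0, -0.05], [0, 0, -0.05], [0, 0, -0.03], [0, 0, 0]], rotation=[[0, 0, 0], [0, 0, 0], [0, 0, 0], [0, 0, 0], [0, 0, 0], [0, 0, 0], [0, 0, 0], [0, 0, 0]], grip=[1, 1, 1, 1, 1, 1, 1, 1])

```text
time: 31.85
ee_pos: [0.4466, -0.1115, 0.0052]
tcp_rot: [-180.0, 0.0, 73.2]
wrist_force: [-1.0, -0.4, -0.9]
opening: 0.0654
grasp_force: 45.1
```

carry_out(linear=[[0, 0, -0.04], [0, 0, -0.03], [0, 0, -0.03], [0, 0, -0.02], [0, 0, 0]], rotation=[[0, 0, 0], [0, 0, 0], [0, 0, 0], [0, 0, 0], [0, 0, 0]], grip=[1, 1, 1, 1, 1])

```text
time: 32.35
ee_pos: [0.4465, -0.1114, 0.0031]
tcp_rot: [-180.0, 0.0, 73.2]
wrist_force: [-3.0, -0.1, 4.9]
opening: 0.0652
grasp_force: 45.6
```

carry_out(linear=[[0, 0, 0], [0, 0, 0], [0, 0, 0], [0, 0, 0], [0, 0, 0], [0, 0, 0], [0, 0, 0.5], [0, 0, 1], [0, 0, 1], [0, 0, 1], [0, 0, 1], [0, 0, 1]], rotation=[[0, 0, 0], [0, 0, 0], [0, 0, 0], [0, 0, 0], [0, 0, 0], [0, 0, 0], [0, 0, 0], [0, 0, 0], [0, 0, 0], [0, 0, 0], [0, 0, 0], [0, 0, 0]], grip=[-1, -1, -1, -1, -1, -1, -1, -1, -1, -1, -1, -1])

```text
time: 33.55
ee_pos: [0.4465, -0.1114, 0.1143]
tcp_rot: [180.0, 0.0, 73.2]
wrist_force: [0.3, -0.0, -0.4]
opening: 0.0856
grasp_force: 0.0
```

carry_out(linear=[[0, 0, 1], [0, -0.5, 1], [0.3, -1, 1], [0.3, -1, 0.5], [0.3, -1, 0], [0.3, -1, 0], [0.3, -1, 0], [0.3, -1, 0], [0.3, -1, 0], [0.3, -1, 0], [0.3, -1, 0], [0.3, -1, 0]], rotation=[[0, 0, 0], [0, 0, 0], [0, 0, 0], [0, 0, 0], [0, 0, 1], [0, 0, 1], [0, 0, 1], [0, 0, 0.1], [0, 0, 0], [0, 0, 0], [0, 0, 0], [0, 0, 0]], grip=[-1, -1, -1, -1, -1, -1, -1, -1, -1, -1, -1, -1])

```text
time: 34.75
ee_pos: [0.5066, -0.3223, 0.1834]
tcp_rot: [-180.0, 0.1, 98.0]
wrist_force: [-0.3, 0.6, 1.0]
opening: 0.0852
grasp_force: 0.0
```

carry_out(linear=[[0.2, -1, 0], [0, -1, 0], [0, -1, 0], [0, 0, 0], [0, 0, 0]], rotation=[[0, 0, 0], [0, 0, 0], [0, 0, 0], [0, 0, 0], [0, 0, 0]], grip=[-1, -1, -1, -1, -1])

```text
time: 35.25
ee_pos: [0.5103, -0.3814, 0.1829]
tcp_rot: [-180.0, 0.0, 98.0]
wrist_force: [0.6, -0.1, -0.1]
opening: 0.0852
grasp_force: 0.0
```

Run:
```python
from h import *
print(bot.get_obs()["ee_pos"],bot.get_obs()["tcp_rot"]);snap("w18")
```

```text
[ 0.51030734 -0.38141929  0.18288135] [-1.79973491e+02  2.56710782e-02  9.79994406e+01]
```

carry_out(linear=[[0, -1, 0], [0, -1, 0], [0, -1, 0], [0, 0, 0], [0, 0, 0]], rotation=[[0, 0, 0], [0, 0, 0], [0, 0, 0], [0, 0, 0], [0, 0, 0]], grip=[-1, -1, -1, -1, -1])

```text
time: 35.8
ee_pos: [0.5105, -0.4407, 0.1828]
tcp_rot: [-180.0, 0.0, 98.0]
wrist_force: [0.4, 0.4, 0.9]
opening: 0.0854
grasp_force: 0.0
```

Run:
```python
from h import *
o=bot.get_obs();print(o["ee_pos"],o["tcp_rot"],o["q"].round(1));snap("w19");report("w18","w19")
for t in(112,120):
 for n in("w18","w19"):
  for r in rims(*load(n),thr=t): print(t,n,r["uv"].round(),r["c"].round(4),r["size"].round(1),round(r["ang"],1),round(r["fill"],2))
```

```text
[ 0.51050879 -0.44066569  0.18276073] [-1.79974256e+02  1.72079620e-02  9.80463832e+01] [-40.8  22.7  28.5  95.8  -0.   41.2]
dish [277. 221.] [ 0.513  -0.4166] size [42.8 90.5] ang 9.0 fill 0.98 
dish [286. 165.] [ 0.514  -0.4201] size [43.  83.7] ang 8.6 fill 0.99 
  tri [ 0.5144 -0.4239  0.0185] 0.001
tile [360. 371.] [ 0.6408 -0.6611] size [37.5 59.8] ang 22.5 fill 0.84 
112 w18 [277. 221.] [ 0.5131 -0.4167] [42.  89.6] 8.2 0.95
112 w19 [286. 165.] [ 0.5139 -0.4207] [42.5 82.1] 8.2 0.99
120 w18 [277. 225.] [ 0.5137 -0.4209] [41.8 80.9] 8.3 0.99
120 w19 [286. 165.] [ 0.5138 -0.4202] [42.4 81.2] 8.3 0.99
```

The oblong dish measures 42 × 82 mm at (0.5138, -0.4207) and 8.3° from both views at rim height 38 mm.

carry_out(linear=[[0.15, 1, -0.6], [0, 0.1, -1], [0, 0, -1], [0, 0, -1], [0, 0, -1], [0, 0, -1], [0, 0, -1], [0, 0, -1], [0, 0, -0.8], [0, 0, -0.5], [0, 0, 0], [0, 0, 0]], rotation=[[0, 0, 0], [0, 0, 0], [0, 0, 0], [0, 0, 0], [0, 0, 0], [0, 0, 0], [0, 0, 0], [0, 0, 0], [0, 0, 0], [0, 0, 0], [0, 0, 0], [0, 0, 0]], grip=[-1, -1, -1, -1, -1, -1, -1, -1, -1, -1, -1, -1])

```text
time: 37.05
ee_pos: [0.5137, -0.4194, 0.0054]
tcp_rot: [180.0, 0.1, 98.0]
wrist_force: [-0.1, -0.3, -0.3]
opening: 0.0853
grasp_force: 0.0
```

carry_out(linear=[[0, 0, -0.5], [0, 0, -0.1], [0, 0, 0], [0, 0, 0], [0, 0, 0], [0, 0, 0], [0, 0, 0], [0, 0, 0], [0, 0, 0], [0, 0, 0], [0, 0, 0], [0, 0, 0]], rotation=[[0, 0, 0], [0, 0, 0], [0, 0, 0], [0, 0, 0], [0, 0, 0], [0, 0, 0], [0, 0, 0], [0, 0, 0], [0, 0, 0], [0, 0, 0], [0, 0, 0], [0, 0, 0]], grip=[-1, -1, -1, 1, 1, 1, 1, 1, 1, 1, 1, 1], grip_force=40)

```text
time: 38.25
ee_pos: [0.5136, -0.4196, -0.0069]
tcp_rot: [180.0, 0.1, 98.0]
wrist_force: [-0.2, 0.4, 5.1]
opening: 0.0433
grasp_force: 42.9
```

carry_out(linear=[[0, 0, 0.3], [0, 0, 0.7], [0, 0, 1], [0, 0, 1], [0, 0, 1], [0, 0, 1], [0.5, 0.5, 1], [1, 1, 0], [1, 1, 0], [1, 1, 0], [0, 0, 0], [0, 0, 0]], rotation=[[0, 0, 0], [0, 0, 0], [0, 0, 0], [0, 0, 0], [0, 0, 0], [0, 0, 0], [0, 0, 0], [0, 0, 0], [0, 0, 0], [0, 0, 0], [0, 0, 0], [0, 0, 0]], grip=[1, 1, 1, 1, 1, 1, 1, 1, 1, 1, 1, 1])

```text
time: 39.45
ee_pos: [0.5836, -0.349, 0.113]
tcp_rot: [-180.0, 0.0, 98.1]
wrist_force: [-0.5, -0.6, -1.9]
opening: 0.0437
grasp_force: 42.2
```

Run:
```python
from h import *
o=bot.get_obs();p=o["ee_pos"];print(p,o["opening"],o["tcp_rot"]);im,m=snap("w20")
for r in felts(im,m): print("felt",r["uv"].round(),r["c"].round(4),r["size"].round(1),round(r["ang"],1),round(r["fill"],2),r["cut"])
for t in (100,120):
 for r in rims(im,m,z=p[2]+.0069+.038,thr=t): print(r["uv"].round(),(r["c"]-p[:2]).round(4),r["size"].round(1),round(r["ang"],1))
```

```text
[ 0.58363003 -0.34898694  0.11299639] 0.0436928581658836 [-1.79961187e+02  4.37212727e-02  9.81101826e+01]
[278. 291.] [-0.0011  0.0065] [43.  86.8] 8.2
[277. 288.] [-0.0017  0.0079] [42.5 82.6] 7.7
```

Run:
```python
from h import *
im,m=load("w20");p=np.array([.5836,-.3490,.1130]);a=np.radians(98.1);f=np.array([np.cos(a),np.sin(a)]);l=np.array([np.sin(a),-np.cos(a)])
H=cv2.cvtColor(im,cv2.COLOR_BGR2HSV);b=max(blobs(mask(im,"blue"),250),key=cv2.contourArea)
F=np.zeros(im.shape[:2],np.uint8);cv2.drawContours(F,[b],-1,255,-1);F&=cv2.inRange(H,(98,100,120),(112,255,255))
h=cv2.approxPolyDP(cv2.convexHull(cv2.findNonZero(F)),4,True).reshape(-1,2)
for u in h:
    w=(onz(m,u,p[2]+.0449)[:2]-p[:2])*1000;print(u,"fwd",round(w@f,1),"lat",round(w@l,1))
print(cv2.boundingRect(b))
mk=mask(im,"brown")
for c in blobs(mk,500):
    W=np.array([onz(m,q,.016)[:2] for q in cv2.convexHull(c).reshape(-1,2)])*1000;print(cv2.boundingRect(c),cv2.minAreaRect(W.astype(np.float32)))
```

```text
[232 190] fwd 49.2 lat -17.0
[325 190] fwd 49.2 lat 17.1
[334 217] fwd 38.7 lat 20.9
[321 370] fwd -33.4 lat 18.7
[231 326] fwd -10.2 lat -20.0
[221 217] fwd 38.7 lat -21.6
(221, 188, 115, 199)
(110, 23, 81, 75) ((478.5311279296875, -261.32135009765625), (47.745033264160156, 54.57196044921875), 62.80524826049805)
(262, 0, 225, 123) ((628.2510986328125, -214.39938354492188), (89.79454803466797, 124.30706024169922), 72.50808715820312)
```

carry_out(linear=[[0.27, 0.87, 0], [0.27, 0.87, 0], [0.27, 0.87, 0], [0.27, 0.87, 0], [0.27, 0.87, 0], [0.27, 0.87, 0], [0.27, 0.87, 0], [0.27, 0.87, 0], [0, 0, 0], [0, 0, 0], [0, 0, 0]], rotation=[[0, 0, 1], [0, 0, 1], [0, 0, 1], [0, 0, 1], [0, 0, 1], [0, 0, 1], [0, 0, 1], [0, 0, 1], [0, 0, 0.03], [0, 0, 0], [0, 0, 0]], grip=[1, 1, 1, 1, 1, 1, 1, 1, 1, 1, 1])

```text
time: 40.6
ee_pos: [0.6262, -0.2114, 0.1128]
tcp_rot: [-180.0, 0.0, 162.1]
wrist_force: [0.2, 0.0, -1.0]
opening: 0.0435
grasp_force: 42.2
```

carry_out(linear=[[0.05, 0.1, -0.5], [0, 0, -1], [0, 0, -1], [0, 0, -1], [0, 0, -0.7], [0, 0, -0.4], [0, 0, -0.3], [0, 0, -0.1], [0, 0, -0.1], [0, 0, -0.05], [0, 0, -0.05], [0, 0, 0]], rotation=[[0, 0, 0], [0, 0, 0], [0, 0, 0], [0, 0, 0], [0, 0, 0], [0, 0, 0], [0, 0, 0], [0, 0, 0], [0, 0, 0], [0, 0, 0], [0, 0, 0], [0, 0, 0]], grip=[1, 1, 1, 1, 1, 1, 1, 1, 1, 1, 1, 1])

```text
time: 41.8
ee_pos: [0.6277, -0.2083, 0.0089]
tcp_rot: [-180.0, 0.1, 162.3]
wrist_force: [0.1, -0.4, -2.1]
opening: 0.0433
grasp_force: 42.2
```

Run:
```python
from h import *
o=bot.get_obs();p=o["ee_pos"];print(p,o["tcp_rot"],o["wrist_force"]);im,m=snap("w21")
mk=mask(im,"brown")
for c in blobs(mk,500):
    W=np.array([onz(m,q,.016)[:2] for q in cv2.convexHull(c).reshape(-1,2)])*1000;print(cv2.boundingRect(c),cv2.minAreaRect(W.astype(np.float32)))
```

```text
[ 0.62774094 -0.20826537  0.00885096] [-1.79975453e+02  6.06340075e-02  1.62276803e+02] [ 0.07357277 -0.40869529 -2.10474201]
(169, 140, 219, 164) ((610.3799438476562, -202.38705444335938), (100.56311798095703, 86.57685089111328), 72.50106811523438)
(0, 0, 109, 51) ((495.92584228515625, -263.3310852050781), (47.949092864990234, 18.51456069946289), 72.1725082397461)
```

carry_out(linear=[[0, 0, -0.1], [0, 0, -0.06], [0, 0, -0.05], [0, 0, -0.04], [0, 0, -0.03], [0, 0, 0]], rotation=[[0, 0, 0], [0, 0, 0], [0, 0, 0], [0, 0, 0], [0, 0, 0], [0, 0, 0]], grip=[1, 1, 1, 1, 1, 1])

```text
time: 42.45
ee_pos: [0.6276, -0.2082, 0.0031]
tcp_rot: [-180.0, 0.0, 162.3]
wrist_force: [-0.6, -0.7, -0.3]
opening: 0.0431
grasp_force: 42.3
```

carry_out(linear=[[0, 0, -0.03], [0, 0, -0.03], [0, 0, 0]], rotation=[[0, 0, 0], [0, 0, 0], [0, 0, 0]], grip=[1, 1, 1])

```text
time: 42.75
ee_pos: [0.6277, -0.2083, 0.0031]
tcp_rot: [-180.0, 0.1, 162.3]
wrist_force: [-4.7, 2.1, 7.0]
opening: 0.043
grasp_force: 43.3
```

Contact. I'll release, rise and clear the view.

carry_out(linear=[[0, 0, 0], [0, 0, 0], [0, 0, 0], [0, 0, 0], [0, 0, 0], [0, 0, 0], [0, 0, 0.5], [0, 0, 1], [0, 0, 1], [0, 0, 1], [0, 0, 1], [0, 0, 1]], rotation=[[0, 0, 0], [0, 0, 0], [0, 0, 0], [0, 0, 0], [0, 0, 0], [0, 0, 0], [0, 0, 0], [0, 0, 0], [0, 0, 0], [0, 0, 0], [0, 0, 0], [0, 0, 0]], grip=[-1, -1, -1, -1, -1, -1, -1, -1, -1, -1, -1, -1])

```text
time: 43.95
ee_pos: [0.6277, -0.2083, 0.1136]
tcp_rot: [-180.0, 0.1, 162.3]
wrist_force: [0.4, -0.5, -0.0]
opening: 0.0858
grasp_force: 0.0
```

carry_out(linear=[[0, 0, 1], [0, 0, 1], [0, -0.5, 1], [0, -1, 1], [-0.5, -1, 0], [-0.5, -1, 0], [-0.5, -1, 0], [-0.5, -1, 0], [-0.5, -1, 0], [-0.5, -1, 0], [-0.5, -1, 0], [0, 0, 0]], rotation=[[0, 0, 0], [0, 0, 0], [0, 0, 0], [0, 0, 0], [0, 0, 0], [0, 0, 0], [0, 0, 0], [0, 0, 0], [0, 0, 0], [0, 0, 0], [0, 0, 0], [0, 0, 0]], grip=[-1, -1, -1, -1, -1, -1, -1, -1, -1, -1, -1, -1])

```text
time: 45.15
ee_pos: [0.5563, -0.3804, 0.1925]
tcp_rot: [-179.9, 0.1, 162.1]
wrist_force: [0.3, 0.0, 0.2]
opening: 0.0853
grasp_force: 0.0
```

Run:
```python
from h import *
print(bot.get_obs()["ee_pos"]);I={}
for n in("top","scene"): I[n]=bot.camera(n)
mt=bot.camera_model("top")
for c in blobs(mask(I["top"],"blue"),40): print(cen(c).round(1),onz(mt,cen(c),.03).round(3))
a=cv2.resize(I["scene"][120:360,130:400],(540,480));b=cv2.resize(I["top"][130:290,150:450],(480,256))
o=np.zeros((600,800,3),np.uint8);o[:256,:480]=b;o[260:600,:382]=cv2.resize(a,(382,340));o[:,483:800]=0
o=np.hstack([a,np.zeros((480,0,3),np.uint8)]);cv2.imwrite("pics/end.png",cv2.resize(a,(675,600)))
```

```text
[ 0.55633855 -0.38039805  0.19253757]
[227.1 247.7] [0.347 0.263 0.03 ]
[373.  165.6] [ 0.629 -0.213  0.03 ]
[308.8 158.3] [0.649 0.001 0.03 ]
```

View pics/end.png

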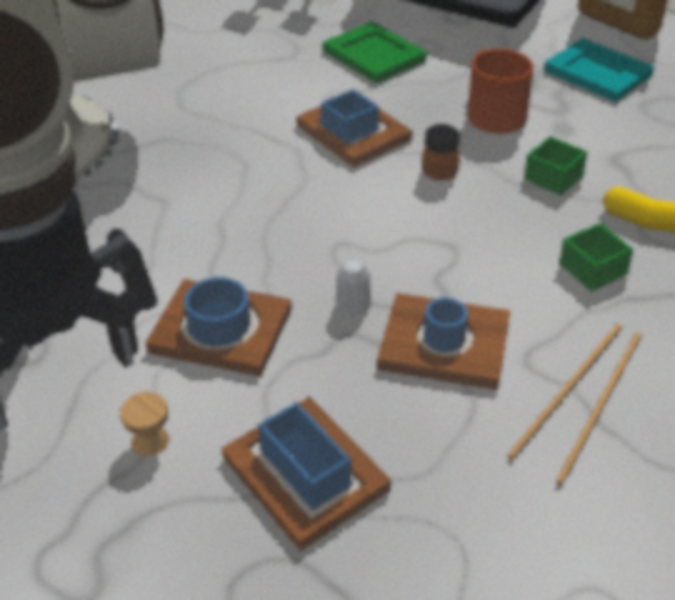

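All four dishes are in their matching recesses: square (350,117), large round (217,312), small round (445,325) and oblong (305,453). The mug and jar have not moved. Each dish touched down at the height expected for the recess floor. Handing in.

```bash
python3 -c "
from workcell import bot
print(bot.job_done())"
```

```text
the job is handed in; nothing more can be done
None
```

All four blue dishes are seated flat in their matching tiles, the mug and jar were left where they stood, and the job was handed in at about 45 s.

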